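# Click the stop sleeve onto the grinder's guide rod

## Task

Pick up the plain aluminium sleeve standing on the bench and slide it down over the upright rod of the red chain-grinder fixture, gently, until the rod's spring ball snaps into the groove inside the sleeve. Stop at that click, let go and leave the sleeve held there by the ball; do not disturb the other things on the bench.

Things in the scene. Friction and masses are not known exactly. Their poses are not given: they have to be found in the camera images.
- sleeve_center (a point): Centre (half-way up, on the axis) of the loose aluminium sleeve: an upright tube, 36 mm outside, 66 mm tall, 22 mm bore, about 0.13 kg, standing on the bench, ends alike. In its bore, at this point's height, runs a ring groove 9 mm wide and 3.5 mm deep for the spring ball. z is its axis. Gripped across, 10 to 20 mm above this point, it leaves room for the rod's top under the gripper.
- sleeve: The same sleeve; origin at the centre of its lower rim, z up along its axis.
- post: Red cast plate, 120 x 100 x 15 mm, bolted to the bench, with a fixed upright oiled steel rod, 20 mm in diameter, in its middle. Origin: centre of the plate's underside, on the rod's axis; z points up. A collar 34 mm across at the rod's foot reaches 20 mm above the origin. Made for hand-light work: keep the force between the sleeve and the rod or ball under 25 N.
- rod_foot (a point): Point on the rod's axis at the plate's upper face. A steel ball, 12 mm across, stands 3.5 mm out of the rod's side towards the plate's +x, on a spring, and yields straight into the rod. Its height is not measured and differs each time: its centre lies 43 to 73 mm above this point (58 to 88 above the bench). At the click the sleeve's centre is level with the ball's, give or take 1 mm.
- rod_top (a point): Centre of the rod's top end, 110 mm above the bench; the last 8 mm taper to 11 mm. On the way down the rim meets the ball about 37 mm before the click: the push rises by 4 to 12 N, then sinks to 0 to 4 N of drag (plus some 7 N sideways). In the last 6 mm the ball draws the sleeve down, up to 10 N; at the click that pull is gone, and beyond it the push rises. Let go within 2 mm, it stays clicked.
- bushing: Bystander: short dark steel ring, 54 mm across, 38 mm hole, 30 mm tall. Origin at the centre of its underside. Leave it alone.
- tin: Bystander: closed grey tin, 60 mm across, 75 mm tall. Origin at the centre of its underside. Leave it alone.
- wheel: Bystander: thin brown grinding wheel lying flat, 104 mm across, 8 mm thick. Origin at the centre of its underside. Leave it alone.
Mind the look-alikes: they are no part of the job. Leave any green or pink look-alike of the sleeve alone.

How it is judged:
On the way, in this order (a step that is already met when the one before it is completed fails the run):
1. the sleeve is on the rod: on its axis and upright, its lower rim below the rod's top (horizontal distance between sleeve_center and post below 0.005 m and angle between sleeve_center's own z axis and vertical below 0.12 rad and z of sleeve in the frame of post below 0.107 m), for 0.05 s.
2. the sleeve, on the rod, has pressed the spring ball in (horizontal distance between sleeve_center and post below 0.005 m and angle between sleeve_center's own z axis and vertical below 0.12 rad and contact force between sleeve and spring_ball above 9 N), for 0.1 s.
At the end, for the whole second after the job is handed in: The sleeve is upright (within 0.12 rad) on the rod (within 5 mm of its axis), its centre 54 to 92 mm above the bench, released and still, with the ball sprung out into its groove (pressing on the sleeve with less than 8 N; elsewhere in the bore it is over 10 N) (horizontal distance between sleeve_center and post below 0.005 m and angle between sleeve_center's own z axis and vertical below 0.12 rad and z of sleeve_center in the frame of post between 0.054 and 0.092 m and contact force between sleeve and spring_ball below 8 N and linear speed of sleeve below 0.02 m/s); the robot touches nothing.
It fails at once if the bushing was moved by more than 15 mm (distance of bushing from where it was at the start of the episode above 0.015 m).
It fails at once if the tin was moved by more than 15 mm (distance of tin from where it was at the start of the episode above 0.015 m).
It fails at once if the wheel was moved by more than 15 mm (distance of wheel from where it was at the start of the episode above 0.015 m).
It fails at once if the sleeve was forced: over 25 N against the fixture (contact force between sleeve and post above 25 N or contact force between sleeve and spring_ball above 25 N).
It also fails if it takes over 53 s, if anything falls off the work surface, if the arm or the gripper's body presses on something with over 40 N, if the wrist force passes 120 N, or if a joint passes its speed limit or range.

## Robot

A 6-joint arm with a two-finger parallel gripper is mounted at the origin on the work surface. World frame = base frame: x ahead of the robot, y to its left, z up, the work surface at z = 0. Lengths are in m, angles in rad, forces in N, time in s.
With the tool pointing down it reaches from about 0.35 to 0.85 m from the base axis. Payload 8.1 kg.
Tool frame: the origin (TCP) lies at the centre of the arm's flange, where the gripper is bolted on; the fingertips stand 186 mm ahead of it and the grasp point (between the pads) lies 167 mm ahead of it; z points along the fingers, y is the line along which they close (so a half turn about z gives the same grasp; the last joint's range is limited). The gripper opens to 93 mm and grips with 3 to 60 N. Pads are 15 mm wide; open, the fingers measure 128 mm over their backs; the gripper's body (75 mm by 188 mm) begins 65 mm behind the grasp point.
Start: joints at [-1.347, 0.13, 1.488, -0, 1.523, -0.085], TCP at [0.182, -0.572, 0.405] pointing down, gripper open.
Joint ranges: [-2.96, 2.96], [-0.89, 2.26], [0.02, 2.5], [-1.34, 4.48], [0, 2.73], [-2.66, 2.66]. Speed limits (rad/s): [2.39, 2.39, 2.79, 3.14, 3.14, 3.14].

## Interface

Orientations are given as a rotation vector (axis times angle).
In Python, from plant import read_state, read_camera, camera_params, robot gives the robot as it stands.
- The arm moves only by the tool carry_out, never from a script. Its argument "targets" is a list of rows, each an object of numbers: "hand": the opening in per cent of the stroke, from 0 (shut) to 100 (fully open); "x", "y", "z": the shift along the tool's x, y, z in m; "ax", "ay", "az": the turn, a rotation vector about the tool's x, y, z in rad. In form: [{"hand": .., "x": .., "y": .., "z": .., "ax": .., "ay": .., "az": ..}, ...]. A call has 1 to 8 rows; each row is the pose to reach, as a shift and turn from the pose commanded when the call began, along the tool's axes at that moment; what a row does not reach only later rows make up. A row lasts 1/8 s, in which the tool goes at most 62.5 mm and 10.7 degrees, less where a joint would pass 70% of its speed; a pose out of reach is approached as far as the arm can. A call with a gripper value outside its range is refused whole. The fingers move at their own pace and stop on an object; "newtons" is the grip in N (left out, the last holds). Time passes only in rows, so rows that repeat a pose let the fingers close. It gives the time, the measured TCP pose, the force, the opening and the grip force at its end, in the units of the state.
- read_state(): the state, without advancing time (a new reading comes with each control period).
- read_camera(name): name is "scene" or "top" or "wrist"; returns (picture, depth): 400x640x3 uint8, blue, green, red; 400x640 float32, m along the optical axis (not along the pixel's ray), 0 where there is no reading.
- camera_params(name): a dict with "fx", "fy", "cx", "cy" (pixels), "k1" (the pictures are not rectified: a ray, as slopes to the right and down, at radius r is drawn at 1 + k1 r^2 times it, then the intrinsics apply), "position" and "rotation" of the camera in the world. Camera axes: x right, y up, looking along -z (the intrinsics and any distortion apply to the point x, -y, -z); pixel columns grow to the right and rows downward; lengths in m; the calibration is good to about 2 mm. A picture is of the moment at which its call begins: read the wrist's pose just before it. camera_params takes no time and is no camera call; for the wrist camera it gives the pose at the moment of the call.
- robot.close_job(): hands the job in; it is judged then, once.
The state is a dict: "t": time; "q": joint angles; "dq": joint speeds; "joint_torque": joint torques, N m; "tool_pos": TCP position; "orientation": TCP orientation; "force": force on the tool from outside, world axes, zero at the start; "wrist_torque": the same for the moment, N m; "opening": finger opening in m; "gripper_force": force on a finger pad.
Only numpy, scipy, OpenCV 4.12 (cv2) and the standard library are available. Lean on these libraries where they do the work, as an engineer would, in place of code of your own. Each camera call takes 0.05 s, during which the arm holds its last target. There are 200 camera calls.

## Working session

There is one attempt and no reset: what is moved stays moved. The work goes in short steps, Python scripts to look and compute and a tool call to move; the robot and the scene stay as the last step left them, time stands still between calls to the robot, and variables do not carry over. Pictures are saved under pics/ and viewed, at most 10 in all, crops included, and the job is handed in when it is done.

Besides the shell and the picture viewer there is one more tool, called after ">>>" as name([rows], argument=value, ...), one row to a line, values as JSON. carry_out: Moves the arm, as the interface text tells. Its arguments: {"type":"object","properties":{"targets":{"type":"array","items":{"type":"object","properties":{"hand":{"type":"number"},"x":{"type":"number"},"y":{"type":"number"},"z":{"type":"number"},"ax":{"type":"number"},"ay":{"type":"number"},"az":{"type":"number"}}}},"newtons":{"type":"number"}},"required":["targets"]}

```bash
ls; mkdir -p pics; cat > h.py <<'E'
import numpy as np, cv2
from plant import *
from scipy.spatial.transform import Rotation as R
def look(n):
    p=camera_params(n); im,d=read_camera(n); return p,im,d
def rays(p,uv):
    uv=np.asarray(uv,float).reshape(-1,2)
    a=np.c_[(uv[:,0]-p["cx"])/p["fx"],(uv[:,1]-p["cy"])/p["fy"]]
    b=a.copy()
    for _ in range(20): b=a/(1+p["k1"]*(b**2).sum(1,keepdims=True))
    r=np.c_[b[:,0],-b[:,1],-np.ones(len(b))]
    M=np.array(p["rotation"]); M=M if M.shape==(3,3) else R.from_rotvec(M).as_matrix()
    return r@M.T
def onz(p,uv,z):
    r=rays(p,uv); o=np.array(p["position"]); return o+r*((z-o[2])/r[:,2])[:,None]
def cloud(p,d):
    v,u=np.mgrid[0:d.shape[0],0:d.shape[1]]
    r=rays(p,np.c_[u.ravel(),v.ravel()]); P=np.array(p["position"])+r*d.reshape(-1,1)
    return P.reshape(*d.shape,3)
E
python3 - <<'E'
from h import *
s=read_state(); print(s)
for n in("top","scene"):
    p,im,d=look(n); print(n,p); cv2.imwrite(f"pics/{n}.png",im); np.save(f"pics/{n}_d.npy",d)
E
```

```text
pics
{'t': 0.0, 'q': array([-1.34738009e+00,  1.31133570e-01,  1.48923625e+00, -7.55774918e-06,
        1.52295988e+00, -8.53918287e-02]), 'dq': array([-0.00038648,  0.00032581, -0.00032761, -0.00207095,  0.0004826 ,
        0.00096078]), 'joint_torque': array([-3.89328401e-03, -5.59845793e+01, -4.91772258e+01,  7.63472356e-02,
        3.53763567e-02, -1.00333100e-04]), 'tool_pos': array([ 0.18233125, -0.57140184,  0.40372725]), 'orientation': array([-3.10250639e+00, -4.82883609e-01,  1.99872111e-04]), 'force': array([0.78714001, 0.12266147, 0.10262563]), 'wrist_torque': array([-0.05026904,  0.01944604, -0.04535574]), 'gripper_force': 0.0, 'opening': 0.09270648041179852}
top {'fx': 514.9804373967856, 'fy': 514.9804373967856, 'cx': 308.92380650863856, 'cy': 199.47894899163117, 'k1': -0.13631450040668855, 'position': array([ 0.50414765, -0.03308916,  1.03144417]), 'rotation': array([ 0.03833895, -0.06699006, -1.56728345])}
scene {'fx': 378.72418992289306, 'fy': 378.72418992289306, 'cx': 323.29954080168665, 'cy': 203.12326652590258, 'k1': -0.042244704719498434, 'position': array([ 0.91789809, -0.1122348 ,  0.71521896]), 'rotation': array([0.45599573, 0.36470344, 1.29313147])}
```

View pics/top.png

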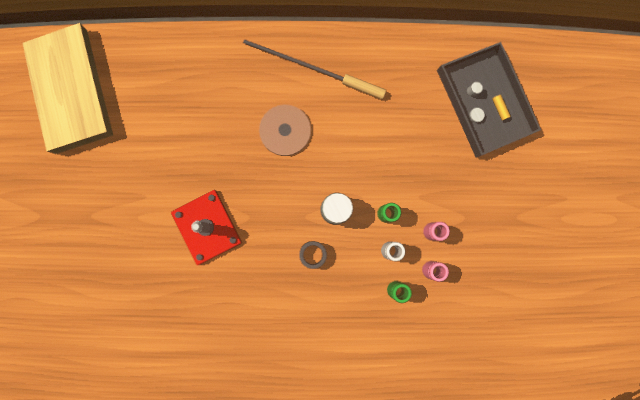

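View pics/scene.png

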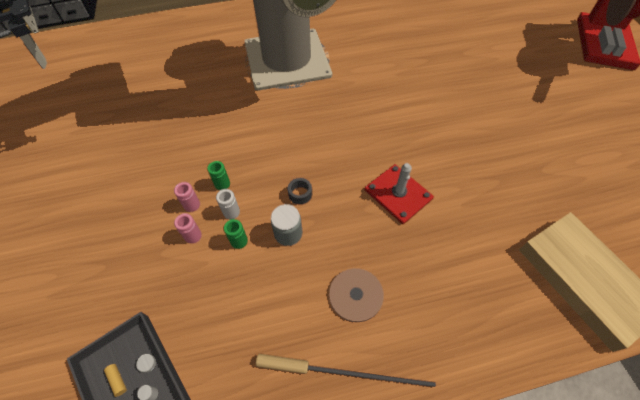

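The top view shows the grey-white sleeve at (395,251), with green look-alikes at (390,212) and (400,292) and pink ones at (437,231) and (437,271). The red fixture is at about (205,228), the ring at (313,255) and the tin at (337,208). The scene view has the sleeve at (228,203) and the rod at (404,180).

```bash
python3 - <<'E'
from h import *
def circ(P): 
    A=np.c_[2*P[:,:2],np.ones(len(P))]; c=np.linalg.lstsq(A,(P[:,:2]**2).sum(1),rcond=None)[0]; return c[:2],np.sqrt(c[2]+c[0]**2+c[1]**2)
for n in("top","scene"):
    p=camera_params(n); im=cv2.imread(f"pics/{n}.png"); d=np.load(f"pics/{n}_d.npy"); C=cloud(p,d)
    hsv=cv2.cvtColor(im,cv2.COLOR_BGR2HSV)
    m=((C[...,2]>.06)&(C[...,2]<.075)&(d>0)).astype('uint8')
    k,l,st,ce=cv2.connectedComponentsWithStats(m)
    for i in range(1,k):
        if st[i,4]>25:
            Q=C[l==i]; ro=cv2.minEnclosingCircle(Q[:,:2].astype('float32')); print(n,'rim',ce[i].round(),st[i,4],Q.mean(0).round(4),np.round(ro[0],4),round(ro[1],4),hsv[l==i].mean(0).round())
    m=((C[...,2]>.1)&(C[...,2]<.12)&(C[...,1]>.05)&(d>0)&(C[...,0]>.3)&(C[...,0]<.6)); print(n,'rodtop',m.sum(),np.argwhere(m).mean(0)[::-1],C[m].mean(0).round(4) if m.any() else 0)
    red=((hsv[...,0]<6)|(hsv[...,0]>174))&(hsv[...,1]>200)&(hsv[...,2]>90); red=red.astype('uint8')
    for c in cv2.findContours(red,0,2)[0]:
        if cv2.contourArea(c)>800:
            W=onz(p,c.reshape(-1,2),.015); r=cv2.minAreaRect((W[:,:2]*1000).astype('float32')); print(n,'plate',r)
E
```

```text
top rim [336. 208.] 517 [ 0.5528 -0.1009  0.0718] [ 0.5535 -0.1021] 0.0298 [ 20.  27. 229.]
top rim [391. 212.] 188 [ 0.5458 -0.2058  0.0649] [ 0.5459 -0.2058] 0.0185 [ 54. 149. 155.]
top rim [440. 231.] 197 [ 0.5095 -0.2991  0.0645] [ 0.5103 -0.2998] 0.0194 [159. 105. 225.]
top rim [395. 251.] 195 [ 0.4716 -0.2137  0.0647] [ 0.4717 -0.2141] 0.0188 [ 18.  40. 218.]
top rim [439. 271.] 207 [ 0.4333 -0.297   0.0645] [ 0.4326 -0.297 ] 0.0196 [150. 106. 221.]
top rim [401. 293.] 190 [ 0.394  -0.2249  0.0647] [ 0.3942 -0.2256] 0.0184 [ 53. 150. 153.]
top rodtop 97 [196.27835052 226.73195876] [0.5165 0.1528 0.1061]
top plate ((517.343505859375, 152.79104614257812), (118.8985366821289, 97.9207763671875), 27.53628921508789)
scene rim [57.  5.] 314 [-0.355  -0.6505  0.0681] [-0.36   -0.6491] 0.0805 [23. 29. 55.]
scene rim [599.  10.] 77 [0.0806 0.9456 0.068 ] [0.0741 0.9562] 0.0264 [ 21. 206.  70.]
scene rim [609.  36.] 155 [0.1919 0.9017 0.0639] [0.1911 0.9033] 0.0481 [18. 28. 91.]
scene rim [619.  38.] 164 [0.2053 0.9285 0.064 ] [0.204  0.9311] 0.0473 [16. 37. 93.]
scene rim [286.  52.] 234
[... 194 characters left out ...]
1497 0.0671] [0.5193 0.153 ] 0.0096 [15. 42. 90.]
scene rim [183. 190.] 161 [ 0.434  -0.2962  0.0646] [ 0.4329 -0.2963] 0.0191 [159. 101. 181.]
scene rim [225. 197.] 163 [ 0.4741 -0.2134  0.0646] [ 0.4728 -0.2135] 0.0187 [ 16.  32. 168.]
scene rim [286. 220.] 517 [ 0.5591 -0.1025  0.0715] [ 0.5548 -0.1028] 0.0294 [ 20.  26. 170.]
scene rim [183. 222.] 175 [ 0.5109 -0.2989  0.0647] [ 0.5098 -0.2994] 0.0187 [169. 100. 185.]
scene rim [232. 228.] 180 [ 0.5475 -0.2062  0.0646] [ 0.5466 -0.2064] 0.0189 [ 61. 156. 121.]
scene rodtop 67 [406.43283582 167.6119403 ] [0.5201 0.1529 0.1059]
scene plate ((520.1091918945312, 151.58224487304688), (116.76295471191406, 95.6046371459961), 27.010889053344727)
```

>>> carry_out([
  {"hand": 80, "x": 0.385, "y": -0.253, "z": 0.06, "az": -0.6},
  {"hand": 80, "x": 0.385, "y": -0.253, "z": 0.06, "az": -0.6},
  {"hand": 80, "x": 0.385, "y": -0.253, "z": 0.06, "az": -0.6},
  {"hand": 80, "x": 0.385, "y": -0.253, "z": 0.06, "az": -0.6},
  {"hand": 80, "x": 0.385, "y": -0.253, "z": 0.06, "az": -0.6},
  {"hand": 80, "x": 0.385, "y": -0.253, "z": 0.06, "az": -0.6},
  {"hand": 80, "x": 0.385, "y": -0.253, "z": 0.06, "az": -0.6},
  {"hand": 80, "x": 0.385, "y": -0.253, "z": 0.06, "az": -0.6},
])

```text
schema error: expected keys hand, x, y, z, ax, ay, az
```

>>> carry_out([
  {"hand": 80, "x": 0.385, "y": -0.253, "z": 0.06, "ax": 0, "ay": 0, "az": -0.6},
  {"hand": 80, "x": 0.385, "y": -0.253, "z": 0.06, "ax": 0, "ay": 0, "az": -0.6},
  {"hand": 80, "x": 0.385, "y": -0.253, "z": 0.06, "ax": 0, "ay": 0, "az": -0.6},
  {"hand": 80, "x": 0.385, "y": -0.253, "z": 0.06, "ax": 0, "ay": 0, "az": -0.6},
  {"hand": 80, "x": 0.385, "y": -0.253, "z": 0.06, "ax": 0, "ay": 0, "az": -0.6},
  {"hand": 80, "x": 0.385, "y": -0.253, "z": 0.06, "ax": 0, "ay": 0, "az": -0.6},
  {"hand": 80, "x": 0.385, "y": -0.253, "z": 0.06, "ax": 0, "ay": 0, "az": -0.6},
  {"hand": 80, "x": 0.385, "y": -0.253, "z": 0.06, "ax": 0, "ay": 0, "az": -0.6},
])

```text
t: 1.1
tool_pos: [0.4734, -0.2107, 0.3438]
orientation: [-2.819, -1.382, 0.0]
force: [0.1, -0.0, -0.6]
opening: 0.0744
gripper_force: 0.0
```

```bash
cat >> h.py <<'E'
def T():
    s=read_state(); return np.array(s["tool_pos"]),R.from_rotvec(s["orientation"]).as_matrix()
def rims(p,d,lo,hi,im):
    C=cloud(p,d); m=((C[...,2]>lo)&(C[...,2]<hi)&(d>0)).astype('uint8'); k,l,st,ce=cv2.connectedComponentsWithStats(m)
    for i in range(1,k):
        if st[i,4]>150:
            Q=C[l==i]; ro=cv2.minEnclosingCircle(Q[:,:2].astype('float32')); print('rim',ce[i].round(),st[i,4],Q.mean(0).round(4),np.round(ro[0],4),round(ro[1],4),im[l==i].mean(0).round())
E
python3 - <<'E'
from h import *
print(T()); p,im,d=look("wrist"); print(p["position"],p["fx"]); cv2.imwrite("pics/w1.png",im); np.save("pics/w1_d.npy",d)
rims(p,d,.058,.075,im)
E
```

```text
(array([ 0.47344308, -0.21070358,  0.34375623]), array([[ 6.12448722e-01,  7.90509761e-01, -9.38395209e-04],
       [ 7.90510227e-01, -6.12447650e-01,  1.20708744e-03],
       [ 3.79496461e-04, -1.48109017e-03, -9.99998831e-01]]))
[ 0.52269637 -0.14678922  0.3235523 ] 329.7741034652153
rim [315.  29.] 2857 [ 0.5474 -0.1097  0.0726] [ 0.552  -0.1036] 0.0297 [205. 211. 216.]
rim [388. 138.] 1176 [ 0.5452 -0.2051  0.0649] [ 0.545  -0.2061] 0.0187 [ 85. 161.  84.]
rim [319. 199.] 1056 [ 0.4717 -0.212   0.0647] [ 0.4706 -0.2127] 0.0189 [207. 218. 230.]
rim [422. 238.] 372 [ 0.5201 -0.2944  0.0644] [ 0.5135 -0.2982] 0.018 [172. 157. 233.]
rim [264. 262.] 654 [ 0.398  -0.2286  0.0642] [ 0.3925 -0.225 ] 0.0192 [ 85. 160.  90.]
rim [341. 290.] 779 [ 0.4341 -0.2929  0.0641] [ 0.4318 -0.2963] 0.0186 [131. 120. 193.]
```

View pics/w1.png

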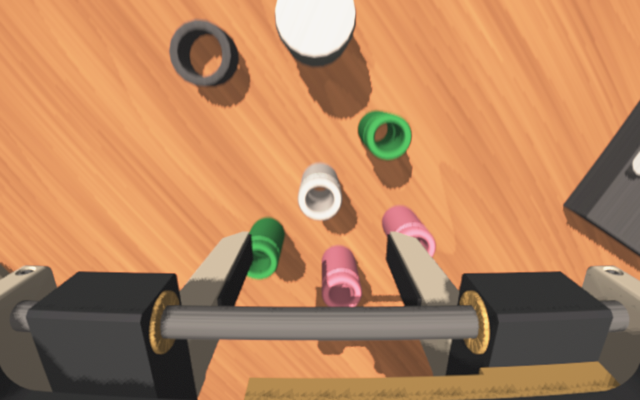

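The white sleeve rim is at (320,195), centred between the fingers. The green and pink ones stay clear of both finger paths. Now go down and grip.

>>> carry_out([
  {"hand": 80, "x": -0.003, "y": 0, "z": 0.05, "ax": 0, "ay": 0, "az": 0},
  {"hand": 80, "x": -0.003, "y": 0, "z": 0.1, "ax": 0, "ay": 0, "az": 0},
  {"hand": 80, "x": -0.003, "y": 0, "z": 0.129, "ax": 0, "ay": 0, "az": 0},
  {"hand": 80, "x": -0.003, "y": 0, "z": 0.129, "ax": 0, "ay": 0, "az": 0},
  {"hand": 30, "x": -0.003, "y": 0, "z": 0.129, "ax": 0, "ay": 0, "az": 0},
  {"hand": 30, "x": -0.003, "y": 0, "z": 0.129, "ax": 0, "ay": 0, "az": 0},
  {"hand": 30, "x": -0.003, "y": 0, "z": 0.129, "ax": 0, "ay": 0, "az": 0},
  {"hand": 30, "x": -0.003, "y": 0, "z": 0.129, "ax": 0, "ay": 0, "az": 0},
], newtons=30)

```text
t: 2.15
tool_pos: [0.4707, -0.2161, 0.2165]
orientation: [2.822, 1.378, 0.001]
force: [-0.4, 0.6, 1.2]
opening: 0.0389
gripper_force: 1.0
```

>>> carry_out([
  {"hand": 30, "x": 0, "y": 0, "z": 0, "ax": 0, "ay": 0, "az": 0},
  {"hand": 30, "x": 0, "y": 0, "z": 0, "ax": 0, "ay": 0, "az": 0},
])

```text
t: 2.4
tool_pos: [0.4706, -0.216, 0.2163]
orientation: [2.822, 1.379, 0.001]
force: [-1.8, 0.6, 6.9]
opening: 0.0358
gripper_force: 30.0
```

>>> carry_out([
  {"hand": 30, "x": 0, "y": 0, "z": -0.06, "ax": 0, "ay": 0, "az": 0},
  {"hand": 30, "x": 0, "y": 0, "z": -0.12, "ax": 0, "ay": 0, "az": -0.15},
  {"hand": 30, "x": 0.05, "y": -0.022, "z": -0.15, "ax": 0, "ay": 0, "az": -0.33},
  {"hand": 30, "x": 0.1, "y": -0.045, "z": -0.15, "ax": 0, "ay": 0, "az": -0.5},
  {"hand": 30, "x": 0.15, "y": -0.067, "z": -0.15, "ax": 0, "ay": 0, "az": -0.67},
  {"hand": 30, "x": 0.2, "y": -0.09, "z": -0.15, "ax": 0, "ay": 0, "az": -0.84},
  {"hand": 30, "x": 0.25, "y": -0.112, "z": -0.15, "ax": 0, "ay": 0, "az": -1.0},
  {"hand": 30, "x": 0.295, "y": -0.133, "z": -0.15, "ax": 0, "ay": 0, "az": -1.14},
])

```text
t: 3.4
tool_pos: [0.5469, 0.1004, 0.3652]
orientation: [-1.625, -2.688, 0.001]
force: [1.1, 0.1, -1.1]
opening: 0.0358
gripper_force: 30.0
```

```bash
python3 - <<'E'
from h import *
print(T(),read_state()["force"]); p,im,d=look("wrist"); print(p["position"]); cv2.imwrite("pics/w2.png",im); np.save("pics/w2_d.npy",d)
rims(p,d,.1,.115,im); rims(p,d,.2,.225,im); print(T())
p,im,d=look("scene"); cv2.imwrite("pics/s2.png",im); np.save("pics/s2_d.npy",d)
E
```

```text
(array([0.54686991, 0.10043843, 0.36520588]), array([[-4.64727130e-01,  8.85453765e-01, -5.70191563e-04],
       [ 8.85453926e-01,  4.64727166e-01, -7.71303640e-05],
       [ 1.96688138e-04, -5.40722931e-04, -9.99999834e-01]])) [ 1.09873852  0.12903094 -1.13263308]
[0.50890083 0.17203415 0.34496763]
rim [316. 122.] 558 [0.516  0.1545 0.1066] [0.5162 0.1539] 0.0098 [166. 175. 199.]
rim [319. 267.] 6335 [0.5436 0.1058 0.2123] [0.5426 0.1077] 0.034 [158. 170. 181.]
(array([0.54716792, 0.10513771, 0.36517167]), array([[-4.72950211e-01,  8.81089147e-01, -1.15440877e-04],
       [ 8.81083541e-01,  4.72947662e-01,  3.50766169e-03],
       [ 3.14516014e-03,  1.55723628e-03, -9.99993841e-01]]))
```

View pics/w2.png

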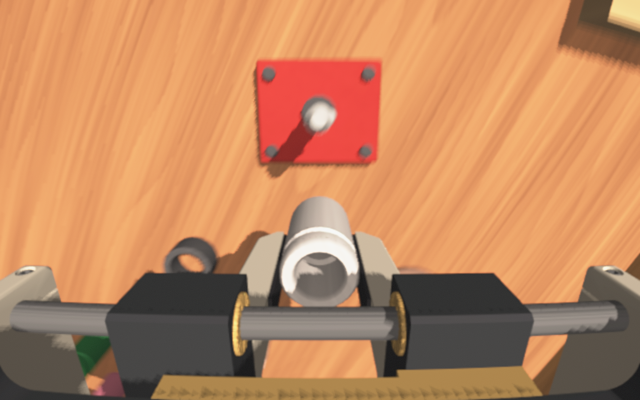

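View pics/s2.png

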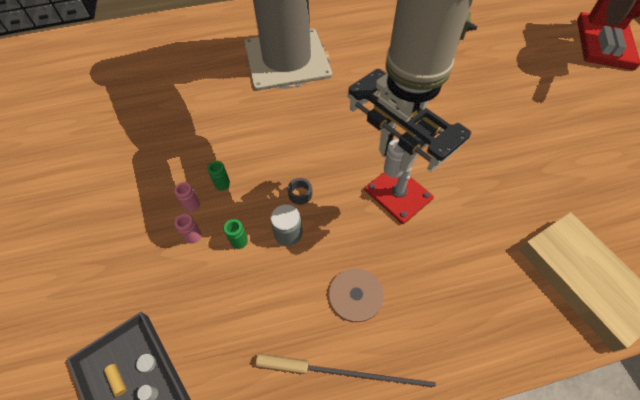

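The wrist view shows the rod top at (318,115) above the red plate and the gripped sleeve's rim at (320,268). The arm was still settling, so I'll measure again at rest.

>>> carry_out([
  {"hand": 30, "x": 0, "y": 0, "z": 0, "ax": 0, "ay": 0, "az": 0},
  {"hand": 30, "x": 0, "y": 0, "z": 0, "ax": 0, "ay": 0, "az": 0},
])

```text
t: 3.75
tool_pos: [0.5467, 0.0974, 0.3654]
orientation: [-1.635, -2.682, 0.001]
force: [-0.3, 0.2, -1.0]
opening: 0.036
gripper_force: 30.0
```

```bash
python3 - <<'E'
from h import *
from scipy.optimize import least_squares
t,M=T(); print(t,M.round(4).tolist(),read_state()["force"]); p,im,d=look("wrist"); cv2.imwrite("pics/w3.png",im); np.save("pics/w3_d.npy",d)
C=cloud(p,d); L=(C-t)@M   # tool frame
def fit(m,rad,name):
    # axis fit of the seen side surface
    Q=L[m]; 
    f=lambda v:np.hypot(Q[:,0]-v[0]-v[2]*(Q[:,2]-z0),Q[:,1]-v[1]-v[3]*(Q[:,2]-z0))-rad
    z0=np.median(Q[:,2]); r=least_squares(f,[*Q[:,:2].mean(0)-[.01,0],0,0],loss='soft_l1',f_scale=.0007)
    print(name,len(Q),'z0',z0.round(4),r.x.round(4),'rms',np.sqrt(np.median(r.fun**2)).round(5)); return r.x,z0
# held sleeve: top at tool z ~0.150
m=(np.abs(L[...,2]-.150)<.004)&(np.hypot(L[...,0],L[...,1])<.024)&(d>0)
print('sleeve top pts',m.sum(),np.median(L[m][:,2])); c=cv2.minEnclosingCircle(L[m][:,:2].astype('float32')); print(c)
m=(L[...,2]>.153)&(L[...,2]<.212)&(np.hypot(L[...,0],L[...,1])<.026)&(np.abs(L[...,1])<.016)&(L[...,0]>.008)&(d>0); fit(m,.018,'sleeve side')
W=C; m=(W[...,2]>.025)&(W[...,2]<.1)&(np.hypot(W[...,0]-.5175,W[...,1]-.153)<.016)&(d>0); a,z0=fit(m,.010,'rod side')
m=(W[...,2]>.104)&(W[...,2]<.116)&(np.hypot(W[...,0]-.5175,W[...,1]-.153)<.02)&(d>0); print('rod top L',m.sum(),L[m].mean(0).round(4),C[m].mean(0).round(4),cv2.minEnclosingCircle(L[m][:,:2].astype('float32')))
hsv=cv2.cvtColor(im,cv2.COLOR_BGR2HSV); red=(((hsv[...,0]<6)|(hsv[...,0]>174))&(hsv[...,1]>170)&(hsv[...,2]>90)).astype('uint8')
c=max(cv2.findContours(red,0,2)[0],key=cv2.contourArea); w=(onz(p,c.reshape(-1,2),.015)-t)@M; print('plate L',cv2.minAreaRect((w[:,:2]*1000).astype('float32')))
cv2.imwrite("pics/w3c.png",cv2.resize(im[50:320,230:410],None,fx=2.2,fy=2.2,interpolation=cv2.INTER_CUBIC))
E
```

```text
[0.54670499 0.09743312 0.36540311] [[-0.4582, 0.8889, -0.0006], [0.8889, 0.4582, -0.0004], [-0.0001, -0.0007, -1.0]] [-0.291808    0.16610677 -0.97761298]
sleeve top pts 3220 0.1508768797079366
((0.005654151551425457, -7.017340249149129e-05), 0.022533636540174484)
sleeve side 2329 z0 0.1753 [ 0.0029 -0.0005  0.0052 -0.0076] rms 0.00016
rod side 72 z0 0.2852 [ 0.064   0.0003  0.002  -0.0247] rms 0.0004
rod top L 418 [ 0.0646 -0.001   0.2574] [0.5161 0.1543 0.108 ] ((0.06429673731327057, -0.0009712481405586004), 0.009033890441060066)
plate L ((64.76939392089844, -0.9448394775390625), (118.2732925415039, 97.81135559082031), 89.97686004638672)
```

View pics/w3c.png

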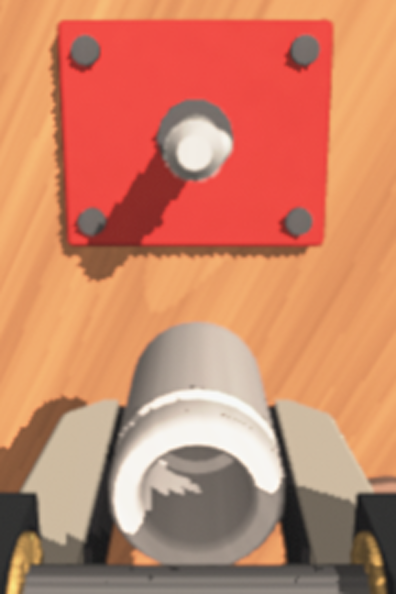

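The crop shows the ball as a bulge on the right of the rod, at (228,145), so it lies along the closing direction. In the tool frame the sleeve axis is at (2.9, -0.5) mm and the rod at about (64.5, -0.8) mm. I'll shift over the rod.

>>> carry_out([
  {"hand": 30, "x": 0.02, "y": 0, "z": 0, "ax": 0, "ay": 0, "az": 0},
  {"hand": 30, "x": 0.045, "y": 0, "z": 0, "ax": 0, "ay": 0, "az": 0},
  {"hand": 30, "x": 0.0615, "y": -0.0003, "z": 0.01, "ax": 0, "ay": 0, "az": 0},
  {"hand": 30, "x": 0.0615, "y": -0.0003, "z": 0.025, "ax": 0, "ay": 0, "az": 0},
  {"hand": 30, "x": 0.0615, "y": -0.0003, "z": 0.03, "ax": 0, "ay": 0, "az": 0},
  {"hand": 30, "x": 0.0615, "y": -0.0003, "z": 0.03, "ax": 0, "ay": 0, "az": 0},
  {"hand": 30, "x": 0.0615, "y": -0.0003, "z": 0.03, "ax": 0, "ay": 0, "az": 0},
  {"hand": 30, "x": 0.0615, "y": -0.0003, "z": 0.03, "ax": 0, "ay": 0, "az": 0},
])

```text
t: 4.8
tool_pos: [0.5186, 0.1527, 0.3362]
orientation: [1.633, 2.683, 0.001]
force: [-0.1, 0.6, -1.3]
opening: 0.036
gripper_force: 30.0
```

```bash
python3 - <<'E'
from h import *
t,M=T(); s=read_state(); print(t,M.round(4).tolist(),s["force"],s["wrist_torque"])
p,im,d=look("wrist"); C=cloud(p,d)
L=(C-t)@M
print('moved', (t-np.array([0.54670499,0.09743312,0.36540311]))@M)
hsv=cv2.cvtColor(im,cv2.COLOR_BGR2HSV); red=(((hsv[...,0]<6)|(hsv[...,0]>174))&(hsv[...,1]>170)&(hsv[...,2]>90)).astype('uint8')
c=max(cv2.findContours(red,0,2)[0],key=cv2.contourArea); w=(onz(p,c.reshape(-1,2),.015)-t)@M; print('plate L',cv2.minAreaRect((w[:,:2]*1000).astype('float32')))
for n in("scene",):
    p,im,d=look(n); cv2.imwrite("pics/s4.png",cv2.resize(im[80:240,320:480],None,fx=3.5,fy=3.5,interpolation=cv2.INTER_CUBIC))
E
```

```text
[0.51863386 0.15271475 0.33623029] [[-0.4596, 0.8881, 0.0008], [0.8881, 0.4596, 0.0001], [-0.0003, 0.0008, -1.0]] [-0.09178156  0.63053404 -1.29104592] [-0.01329988 -0.06849959 -0.05432549]
moved [0.06200619 0.00045039 0.02915698]
plate L ((3.700042724609375, -1.8005905151367188), (98.29450988769531, 118.2426986694336), 0.03397379443049431)
```

View pics/s4.png

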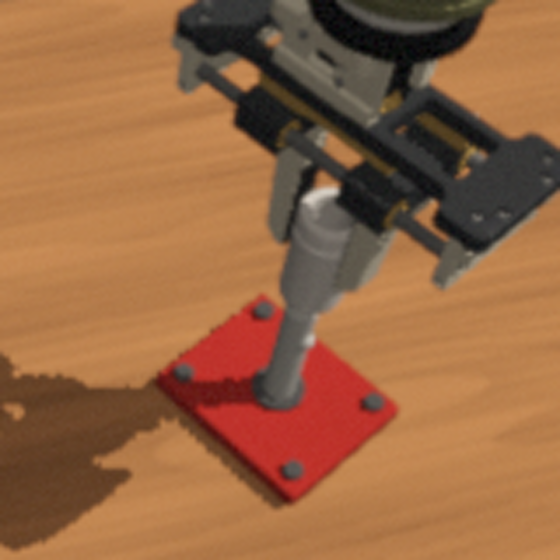

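The scene crop shows the sleeve directly above the rod, with the ball at (308,340) below the rim. I'll enter the taper slowly.

>>> carry_out([
  {"hand": 30, "x": 0, "y": -0.0008, "z": 0.004, "ax": 0, "ay": 0, "az": 0},
  {"hand": 30, "x": 0, "y": -0.0008, "z": 0.008, "ax": 0, "ay": 0, "az": 0},
  {"hand": 30, "x": 0, "y": -0.0008, "z": 0.011, "ax": 0, "ay": 0, "az": 0},
  {"hand": 30, "x": 0, "y": -0.0008, "z": 0.014, "ax": 0, "ay": 0, "az": 0},
  {"hand": 30, "x": 0, "y": -0.0008, "z": 0.016, "ax": 0, "ay": 0, "az": 0},
  {"hand": 30, "x": 0, "y": -0.0008, "z": 0.016, "ax": 0, "ay": 0, "az": 0},
])

```text
t: 5.65
tool_pos: [0.5175, 0.1526, 0.3195]
orientation: [-1.632, -2.684, 0.0]
force: [0.5, -0.7, -0.4]
opening: 0.0358
gripper_force: 30.0
```

>>> carry_out([
  {"hand": 30, "x": 0, "y": 0, "z": 0.001, "ax": 0, "ay": 0, "az": 0},
  {"hand": 30, "x": 0, "y": 0, "z": 0.002, "ax": 0, "ay": 0, "az": 0},
  {"hand": 30, "x": 0, "y": 0, "z": 0.003, "ax": 0, "ay": 0, "az": 0},
  {"hand": 30, "x": 0, "y": 0, "z": 0.004, "ax": 0, "ay": 0, "az": 0},
  {"hand": 30, "x": 0, "y": 0, "z": 0.006, "ax": 0, "ay": 0, "az": 0},
  {"hand": 30, "x": 0, "y": 0, "z": 0.006, "ax": 0, "ay": 0, "az": 0},
])

```text
t: 6.4
tool_pos: [0.5175, 0.1526, 0.3135]
orientation: [-1.632, -2.684, 0.0]
force: [-0.5, 0.2, -1.2]
opening: 0.0358
gripper_force: 30.0
```

>>> carry_out([
  {"hand": 30, "x": 0, "y": 0, "z": 0.001, "ax": 0, "ay": 0, "az": 0},
  {"hand": 30, "x": 0, "y": 0, "z": 0.002, "ax": 0, "ay": 0, "az": 0},
  {"hand": 30, "x": 0, "y": 0, "z": 0.003, "ax": 0, "ay": 0, "az": 0},
  {"hand": 30, "x": 0, "y": 0, "z": 0.004, "ax": 0, "ay": 0, "az": 0},
  {"hand": 30, "x": 0, "y": 0, "z": 0.004, "ax": 0, "ay": 0, "az": 0},
])

```text
t: 7.02
tool_pos: [0.5175, 0.1526, 0.3096]
orientation: [-1.632, -2.684, 0.0]
force: [-1.7, 0.0, -1.0]
opening: 0.0361
gripper_force: 30.0
```

>>> carry_out([
  {"hand": 30, "x": 0, "y": 0, "z": 0.001, "ax": 0, "ay": 0, "az": 0},
  {"hand": 30, "x": 0, "y": 0, "z": 0.002, "ax": 0, "ay": 0, "az": 0},
  {"hand": 30, "x": 0, "y": 0, "z": 0.003, "ax": 0, "ay": 0, "az": 0},
  {"hand": 30, "x": 0, "y": 0, "z": 0.003, "ax": 0, "ay": 0, "az": 0},
])

```text
t: 7.52
tool_pos: [0.5175, 0.1526, 0.3066]
orientation: [-1.632, -2.684, 0.0]
force: [0.6, -0.8, -2.2]
opening: 0.0359
gripper_force: 30.0
```

>>> carry_out([
  {"hand": 30, "x": 0, "y": 0, "z": 0.001, "ax": 0, "ay": 0, "az": 0},
  {"hand": 30, "x": 0, "y": 0, "z": 0.002, "ax": 0, "ay": 0, "az": 0},
  {"hand": 30, "x": 0, "y": 0, "z": 0.003, "ax": 0, "ay": 0, "az": 0},
  {"hand": 30, "x": 0, "y": 0, "z": 0.003, "ax": 0, "ay": 0, "az": 0},
])

```text
t: 8.02
tool_pos: [0.5175, 0.1526, 0.3036]
orientation: [-1.632, -2.684, 0.0]
force: [-0.4, 0.5, -1.6]
opening: 0.0359
gripper_force: 30.0
```

>>> carry_out([
  {"hand": 30, "x": 0, "y": 0, "z": 0.001, "ax": 0, "ay": 0, "az": 0},
  {"hand": 30, "x": 0, "y": 0, "z": 0.002, "ax": 0, "ay": 0, "az": 0},
  {"hand": 30, "x": 0, "y": 0, "z": 0.002, "ax": 0, "ay": 0, "az": 0},
])

```text
t: 8.4
tool_pos: [0.5175, 0.1526, 0.3016]
orientation: [-1.632, -2.684, 0.0]
force: [-0.3, 0.3, -1.7]
opening: 0.0363
gripper_force: 30.0
```

```bash
python3 - <<'E'
from h import *
p=camera_params("scene"); o=np.array(p["position"])
for uv in([408.3,177.1],[407.5,176],[409,178.5]):
  r=rays(p,[uv])[0]
  for b in([.5275,.157],[.5245,.156]):
    k=(np.array(b)-o[:2])@r[:2]/(r[:2]@r[:2]); P=o+k*r; print(uv,b,P.round(4))
E
```

```text
[408.3, 177.1] [0.5275, 0.157] [0.5284 0.1583 0.0827]
[408.3, 177.1] [0.5245, 0.156] [0.5269 0.1594 0.0802]
[407.5, 176] [0.5275, 0.157] [0.5272 0.1565 0.0855]
[407.5, 176] [0.5245, 0.156] [0.5256 0.1576 0.0829]
[409, 178.5] [0.5275, 0.157] [0.5297 0.1601 0.0789]
[409, 178.5] [0.5245, 0.156] [0.5282 0.1612 0.0763]
```

>>> carry_out([
  {"hand": 30, "x": 0, "y": 0, "z": 0.001, "ax": 0, "ay": 0, "az": 0},
  {"hand": 30, "x": 0, "y": 0, "z": 0.002, "ax": 0, "ay": 0, "az": 0},
  {"hand": 30, "x": 0, "y": 0, "z": 0.002, "ax": 0, "ay": 0, "az": 0},
])

```text
t: 8.78
tool_pos: [0.5176, 0.1526, 0.2996]
orientation: [-1.632, -2.684, 0.0]
force: [-0.1, -0.1, -1.5]
opening: 0.036
gripper_force: 30.0
```

>>> carry_out([
  {"hand": 30, "x": 0, "y": 0, "z": 0.001, "ax": 0, "ay": 0, "az": 0},
  {"hand": 30, "x": 0, "y": 0, "z": 0.002, "ax": 0, "ay": 0, "az": 0},
  {"hand": 30, "x": 0, "y": 0, "z": 0.002, "ax": 0, "ay": 0, "az": 0},
])

```text
t: 9.15
tool_pos: [0.5177, 0.1526, 0.2978]
orientation: [1.632, 2.684, 0.0]
force: [0.2, -0.0, -0.4]
opening: 0.0355
gripper_force: 30.0
```

>>> carry_out([
  {"hand": 30, "x": 0, "y": 0, "z": 0.001, "ax": 0, "ay": 0, "az": 0},
  {"hand": 30, "x": 0, "y": 0, "z": 0.001, "ax": 0, "ay": 0, "az": 0},
])

```text
t: 9.4
tool_pos: [0.5179, 0.1527, 0.297]
orientation: [1.632, 2.684, 0.001]
force: [1.8, 0.9, -0.1]
opening: 0.0363
gripper_force: 30.0
```

>>> carry_out([
  {"hand": 30, "x": 0, "y": 0, "z": 0.001, "ax": 0, "ay": 0, "az": 0},
  {"hand": 30, "x": 0, "y": 0, "z": 0.001, "ax": 0, "ay": 0, "az": 0},
])

```text
t: 9.65
tool_pos: [0.518, 0.1527, 0.2962]
orientation: [1.632, 2.683, 0.002]
force: [4.1, 1.9, 0.1]
opening: 0.0359
gripper_force: 30.0
```

>>> carry_out([
  {"hand": 30, "x": 0, "y": 0, "z": 0.001, "ax": 0, "ay": 0, "az": 0},
  {"hand": 30, "x": 0, "y": 0, "z": 0.001, "ax": 0, "ay": 0, "az": 0},
])

```text
t: 9.9
tool_pos: [0.5181, 0.1527, 0.2955]
orientation: [1.632, 2.683, 0.002]
force: [3.6, 1.9, 4.3]
opening: 0.0359
gripper_force: 30.0
```

>>> carry_out([
  {"hand": 30, "x": 0, "y": 0, "z": 0.001, "ax": 0, "ay": 0, "az": 0},
  {"hand": 30, "x": 0, "y": 0, "z": 0.001, "ax": 0, "ay": 0, "az": 0},
])

```text
t: 10.15
tool_pos: [0.5181, 0.1526, 0.2946]
orientation: [1.632, 2.683, 0.002]
force: [3.7, 1.2, 5.6]
opening: 0.0359
gripper_force: 30.0
```

>>> carry_out([
  {"hand": 30, "x": 0, "y": 0, "z": 0.001, "ax": 0, "ay": 0, "az": 0},
  {"hand": 30, "x": 0, "y": 0, "z": 0.001, "ax": 0, "ay": 0, "az": 0},
])

```text
t: 10.4
tool_pos: [0.5181, 0.1526, 0.2932]
orientation: [1.632, 2.683, 0.002]
force: [5.8, 1.6, 1.7]
opening: 0.0356
gripper_force: 30.0
```

>>> carry_out([
  {"hand": 30, "x": 0, "y": 0, "z": 0.001, "ax": 0, "ay": 0, "az": 0},
  {"hand": 30, "x": 0, "y": 0, "z": 0.001, "ax": 0, "ay": 0, "az": 0},
])

```text
t: 10.65
tool_pos: [0.518, 0.1527, 0.292]
orientation: [1.632, 2.683, 0.002]
force: [6.4, 1.4, 1.2]
opening: 0.0357
gripper_force: 30.0
```

>>> carry_out([
  {"hand": 30, "x": 0, "y": 0, "z": 0.001, "ax": 0, "ay": 0, "az": 0},
  {"hand": 30, "x": 0, "y": 0, "z": 0.002, "ax": 0, "ay": 0, "az": 0},
  {"hand": 30, "x": 0, "y": 0, "z": 0.002, "ax": 0, "ay": 0, "az": 0},
])

```text
t: 11.02
tool_pos: [0.518, 0.1527, 0.2898]
orientation: [1.632, 2.683, 0.002]
force: [7.6, 2.6, -0.5]
opening: 0.0357
gripper_force: 30.0
```

>>> carry_out([
  {"hand": 30, "x": 0, "y": 0, "z": 0.0015, "ax": 0, "ay": 0, "az": 0},
  {"hand": 30, "x": 0, "y": 0, "z": 0.003, "ax": 0, "ay": 0, "az": 0},
  {"hand": 30, "x": 0, "y": 0, "z": 0.0045, "ax": 0, "ay": 0, "az": 0},
  {"hand": 30, "x": 0, "y": 0, "z": 0.006, "ax": 0, "ay": 0, "az": 0},
  {"hand": 30, "x": 0, "y": 0, "z": 0.007, "ax": 0, "ay": 0, "az": 0},
  {"hand": 30, "x": 0, "y": 0, "z": 0.007, "ax": 0, "ay": 0, "az": 0},
])

```text
t: 11.78
tool_pos: [0.518, 0.1527, 0.2829]
orientation: [1.632, 2.683, 0.002]
force: [7.4, 2.6, -0.0]
opening: 0.0361
gripper_force: 30.0
```

>>> carry_out([
  {"hand": 30, "x": 0, "y": 0, "z": 0.0015, "ax": 0, "ay": 0, "az": 0},
  {"hand": 30, "x": 0, "y": 0, "z": 0.003, "ax": 0, "ay": 0, "az": 0},
  {"hand": 30, "x": 0, "y": 0, "z": 0.0045, "ax": 0, "ay": 0, "az": 0},
  {"hand": 30, "x": 0, "y": 0, "z": 0.006, "ax": 0, "ay": 0, "az": 0},
  {"hand": 30, "x": 0, "y": 0, "z": 0.007, "ax": 0, "ay": 0, "az": 0},
  {"hand": 30, "x": 0, "y": 0, "z": 0.007, "ax": 0, "ay": 0, "az": 0},
])

```text
t: 12.52
tool_pos: [0.5181, 0.1527, 0.276]
orientation: [1.632, 2.683, 0.002]
force: [7.2, 2.0, 0.7]
opening: 0.0364
gripper_force: 30.0
```

>>> carry_out([
  {"hand": 30, "x": 0, "y": 0, "z": 0.001, "ax": 0, "ay": 0, "az": 0},
  {"hand": 30, "x": 0, "y": 0, "z": 0.002, "ax": 0, "ay": 0, "az": 0},
  {"hand": 30, "x": 0, "y": 0, "z": 0.003, "ax": 0, "ay": 0, "az": 0},
  {"hand": 30, "x": 0, "y": 0, "z": 0.004, "ax": 0, "ay": 0, "az": 0},
  {"hand": 30, "x": 0, "y": 0, "z": 0.004, "ax": 0, "ay": 0, "az": 0},
])

```text
t: 13.15
tool_pos: [0.518, 0.1527, 0.2718]
orientation: [1.632, 2.683, 0.002]
force: [7.0, 2.2, -0.1]
opening: 0.0361
gripper_force: 30.0
```

Nearing the click, expected at a TCP height of about 0.262; smaller steps from here.

>>> carry_out([
  {"hand": 30, "x": 0, "y": 0, "z": 0.001, "ax": 0, "ay": 0, "az": 0},
  {"hand": 30, "x": 0, "y": 0, "z": 0.002, "ax": 0, "ay": 0, "az": 0},
  {"hand": 30, "x": 0, "y": 0, "z": 0.002, "ax": 0, "ay": 0, "az": 0},
])

```text
t: 13.52
tool_pos: [0.5181, 0.1527, 0.2698]
orientation: [1.632, 2.683, 0.002]
force: [7.8, 2.2, -1.0]
opening: 0.0358
gripper_force: 30.0
```

>>> carry_out([
  {"hand": 30, "x": 0, "y": 0, "z": 0.001, "ax": 0, "ay": 0, "az": 0},
  {"hand": 30, "x": 0, "y": 0, "z": 0.001, "ax": 0, "ay": 0, "az": 0},
])

```text
t: 13.78
tool_pos: [0.5181, 0.1527, 0.2689]
orientation: [1.632, 2.683, 0.002]
force: [8.2, 2.9, 0.9]
opening: 0.036
gripper_force: 30.0
```

>>> carry_out([
  {"hand": 30, "x": 0, "y": 0, "z": 0.001, "ax": 0, "ay": 0, "az": 0},
  {"hand": 30, "x": 0, "y": 0, "z": 0.001, "ax": 0, "ay": 0, "az": 0},
])

```text
t: 14.02
tool_pos: [0.5181, 0.1527, 0.2679]
orientation: [1.632, 2.683, 0.002]
force: [8.0, 1.7, 0.2]
opening: 0.0359
gripper_force: 30.0
```

>>> carry_out([
  {"hand": 30, "x": 0, "y": 0, "z": 0.001, "ax": 0, "ay": 0, "az": 0},
  {"hand": 30, "x": 0, "y": 0, "z": 0.001, "ax": 0, "ay": 0, "az": 0},
])

```text
t: 14.28
tool_pos: [0.5181, 0.1527, 0.2669]
orientation: [1.632, 2.683, 0.002]
force: [9.0, 2.2, -0.1]
opening: 0.0362
gripper_force: 30.0
```

>>> carry_out([
  {"hand": 30, "x": 0, "y": 0, "z": 0.001, "ax": 0, "ay": 0, "az": 0},
  {"hand": 30, "x": 0, "y": 0, "z": 0.001, "ax": 0, "ay": 0, "az": 0},
])

```text
t: 14.52
tool_pos: [0.518, 0.1527, 0.2656]
orientation: [1.632, 2.683, 0.002]
force: [9.1, 3.0, -2.1]
opening: 0.0362
gripper_force: 30.0
```

>>> carry_out([
  {"hand": 30, "x": 0, "y": 0, "z": 0.001, "ax": 0, "ay": 0, "az": 0},
  {"hand": 30, "x": 0, "y": 0, "z": 0.001, "ax": 0, "ay": 0, "az": 0},
])

```text
t: 14.78
tool_pos: [0.518, 0.1527, 0.2644]
orientation: [1.632, 2.683, 0.002]
force: [8.9, 2.6, -3.7]
opening: 0.0359
gripper_force: 30.0
```

>>> carry_out([
  {"hand": 30, "x": 0, "y": 0, "z": 0.001, "ax": 0, "ay": 0, "az": 0},
  {"hand": 30, "x": 0, "y": 0, "z": 0.001, "ax": 0, "ay": 0, "az": 0},
])

```text
t: 15.02
tool_pos: [0.5177, 0.1526, 0.263]
orientation: [1.632, 2.684, 0.001]
force: [8.6, 2.4, -6.5]
opening: 0.036
gripper_force: 30.0
```

>>> carry_out([
  {"hand": 30, "x": 0, "y": 0, "z": 0.001, "ax": 0, "ay": 0, "az": 0},
  {"hand": 30, "x": 0, "y": 0, "z": 0.001, "ax": 0, "ay": 0, "az": 0},
])

```text
t: 15.28
tool_pos: [0.517, 0.1524, 0.2614]
orientation: [-1.632, -2.683, 0.002]
force: [4.5, 0.9, -5.5]
opening: 0.0358
gripper_force: 30.0
```

>>> carry_out([
  {"hand": 30, "x": 0, "y": 0, "z": 0.0005, "ax": 0, "ay": 0, "az": 0},
  {"hand": 30, "x": 0, "y": 0, "z": 0.0005, "ax": 0, "ay": 0, "az": 0},
])

```text
t: 15.52
tool_pos: [0.5171, 0.1524, 0.2613]
orientation: [-1.632, -2.683, 0.002]
force: [3.6, 0.0, -5.0]
opening: 0.0358
gripper_force: 30.0
```

>>> carry_out([
  {"hand": 30, "x": 0, "y": 0, "z": 0.0005, "ax": 0, "ay": 0, "az": 0},
  {"hand": 30, "x": 0, "y": 0, "z": 0.0005, "ax": 0, "ay": 0, "az": 0},
])

```text
t: 15.78
tool_pos: [0.5172, 0.1526, 0.2613]
orientation: [-1.632, -2.683, 0.002]
force: [0.8, 0.3, -3.4]
opening: 0.0358
gripper_force: 30.0
```

>>> carry_out([
  {"hand": 30, "x": 0, "y": 0, "z": 0.0003, "ax": 0, "ay": 0, "az": 0},
  {"hand": 30, "x": 0, "y": 0, "z": 0.0003, "ax": 0, "ay": 0, "az": 0},
])

```text
t: 16.02
tool_pos: [0.5175, 0.1526, 0.2614]
orientation: [-1.632, -2.684, 0.0]
force: [-1.1, 0.7, -2.3]
opening: 0.0359
gripper_force: 30.0
```

The pull is gone and the height stays at 0.2614, so it has clicked. Release and withdraw upward.

>>> carry_out([
  {"hand": 30, "x": 0, "y": 0, "z": 0.0001, "ax": 0, "ay": 0, "az": 0},
  {"hand": 50, "x": 0, "y": 0, "z": 0.0001, "ax": 0, "ay": 0, "az": 0},
  {"hand": 75, "x": 0, "y": 0, "z": 0.0001, "ax": 0, "ay": 0, "az": 0},
  {"hand": 75, "x": 0, "y": 0, "z": 0.0001, "ax": 0, "ay": 0, "az": 0},
  {"hand": 75, "x": 0, "y": 0, "z": 0.0001, "ax": 0, "ay": 0, "az": 0},
], newtons=5)

```text
t: 16.65
tool_pos: [0.5176, 0.1526, 0.2614]
orientation: [1.632, 2.684, 0.0]
force: [0.2, -0.0, -0.9]
opening: 0.0687
gripper_force: 0.0
```

>>> carry_out([
  {"hand": 75, "x": 0, "y": 0, "z": -0.02, "ax": 0, "ay": 0, "az": 0},
  {"hand": 75, "x": 0, "y": 0, "z": -0.06, "ax": 0, "ay": 0, "az": 0},
  {"hand": 75, "x": 0, "y": 0, "z": -0.11, "ax": 0, "ay": 0, "az": 0},
  {"hand": 75, "x": -0.05, "y": 0, "z": -0.13, "ax": 0, "ay": 0, "az": 0},
  {"hand": 75, "x": -0.08, "y": 0, "z": -0.13, "ax": 0, "ay": 0, "az": 0},
  {"hand": 75, "x": -0.08, "y": 0, "z": -0.13, "ax": 0, "ay": 0, "az": 0},
  {"hand": 75, "x": -0.08, "y": 0, "z": -0.13, "ax": 0, "ay": 0, "az": 0},
])

```text
t: 17.52
tool_pos: [0.5541, 0.0819, 0.3909]
orientation: [-1.632, -2.683, 0.0]
force: [-0.4, -0.4, -0.3]
opening: 0.0698
gripper_force: 0.0
```

```bash
python3 - <<'E'
from h import *
t,M=T(); print(t); p,im,d=look("wrist"); C=cloud(p,d)
m=(C[...,2]>.085)&(np.hypot(C[...,0]-.5175,C[...,1]-.153)<.03)&(d>0); z=C[m][:,2]
print(np.histogram(z,bins=np.arange(.085,.125,.003)))
p2,im2,d2=look("scene"); C2=cloud(p2,d2); m=(np.hypot(C2[...,0]-.5185,C2[...,1]-.153)<.03)&(C2[...,2]>.02)&(d2>0); print(np.histogram(C2[m][:,2],bins=np.arange(.02,.125,.005)))
a=cv2.resize(im[50:250,220:420],(400,400)); b=cv2.resize(im2[100:240,330:470],(400,400)); cv2.imwrite("pics/end.png",np.hstack([a,b]))
E
```

```text
[0.55408416 0.0818841  0.3908724 ]
(array([  11,    9,   12,    9,   22,   92,  165, 1007,  429,    1,    0,
          0,    0]), array([0.085, 0.088, 0.091, 0.094, 0.097, 0.1  , 0.103, 0.106, 0.109,
       0.112, 0.115, 0.118, 0.121, 0.124]))
(array([30,  8,  0,  1,  8, 18, 30, 17, 27, 26, 27, 25, 25, 27, 33, 14, 25,
       54,  3,  0]), array([0.02 , 0.025, 0.03 , 0.035, 0.04 , 0.045, 0.05 , 0.055, 0.06 ,
       0.065, 0.07 , 0.075, 0.08 , 0.085, 0.09 , 0.095, 0.1  , 0.105,
       0.11 , 0.115, 0.12 ]))
```

View pics/end.png

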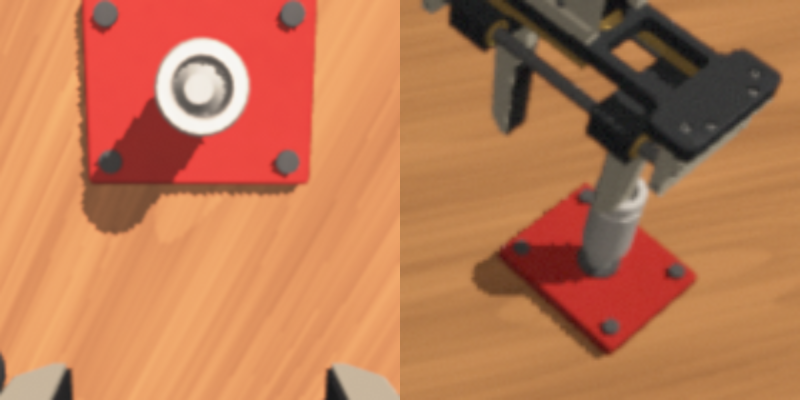

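The final view shows the sleeve upright on the rod, with its rim at (203,87) in the left half. It spans about 0.044 to 0.110 m, which matches a click at about 0.078 m, and the gripper is clear.

```bash
python3 -c "
from plant import *
print(robot.close_job())"
```

```text
the job is handed in; nothing more can be done
None
```

The sleeve is on the rod, clicked onto the spring ball with its centre about 78 mm above the bench, released and upright, and the job is handed in; the hand-in reported no verdict.

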